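# Hand roller out of its case, held up for inspection

## Robot

A 7-joint arm with a two-finger parallel gripper is mounted at the origin on the work surface. World frame = base frame: x ahead of the robot, y to its left, z up, the work surface at z = 0. Lengths are in m, angles in rad, forces in N, time in s.
With the tool pointing down it reaches from about 0.4 to 0.85 m from the base axis. Payload 10.4 kg.
Tool frame: the origin (TCP) lies midway between the tips of the shut fingers; the grasp point (between the pads) lies 19 mm behind it; z points along the fingers, y is the direction in which the jaws open and shut (so a half turn about z gives the same grasp; the last joint's range is limited). The gripper opens to 85 mm and grips with 20 to 120 N. Pads are 22 mm wide; open, the fingers measure 114 mm over their backs; the gripper's body (76 mm by 85 mm) begins 54 mm behind the grasp point. The pads swing forward as they close: fully open they stand 13 mm farther back than shut.
Start: joints at [-1.304, 0.332, -0.065, 1.46, 0.022, 1.35, -0.088], TCP at [0.179, 0.599, 0.231] pointing down, gripper open.
Joint ranges: [-2.6, 2.6], [-0.5, 2.12], [-1.47, 1.34], [0.16, 2.42], [-1.27, 4.41], [0.06, 2.06], [-2.6, 2.6]. Speed limits (rad/s): [2.22, 2.22, 2.79, 2.79, 3.14, 3.14, 3.14].

## Interface

Orientations are given as a unit quaternion [x, y, z, w].
In Python, from workcell import get_obs, camera, calibration, hand_in gives the robot as it stands.
- The arm moves only by the shell command python3 -m handwheel 'ROWS' [FORCE]. ROWS is JSON, a list of rows, each an object with "jaw": the finger opening in mm, from 0 to 85.4; "delta_pos": the shift along the tool's x, y, z scaled (see below), a list of three; "turn": the turn about the tool's z scaled (see below). In form: [{"jaw": jaw, "delta_pos": [tx, ty, tz], "turn": turn}, ...]. A call has 1 to 10 rows; each row is the pose to reach, as a shift and turn from the pose commanded when the call began, along the tool's axes at that moment, turning the shorter way round; what a row does not reach only later rows make up. The controller multiplies each number of a shift by 1 m and each number of a turn by pi rad. A row lasts 1/12 s, in which the tool goes at most 41.7 mm and 7.16 degrees, less where a joint would pass 70% of its speed; a pose out of reach is approached as far as the arm can. A call with a number of a shift or a turn outside -1 to 1 is refused whole. A call with a gripper value outside its range is refused whole. The fingers move at their own pace and stop on an object; FORCE is the grip in N (left out, the last holds). Time passes only in rows, so rows that repeat a pose let the fingers close. It gives the time, the measured TCP pose, the force and the opening at its end, in the units of the state.
- get_obs(): the state, without advancing time (a new reading comes with each control period).
- camera(name): name is "scene" or "side" or "wrist"; returns the picture (400x640x3 uint8, red, green, blue); there is no depth.
- calibration(name): a dict with "mtx" (3x3 intrinsics, pixels), "rvec" (rotation vector, rad) and "tvec" (3), from world to camera coordinates, as OpenCV has them. Camera axes: x right, y down, z forward; pixel columns grow to the right and rows downward; lengths in m; the calibration is good to about 2 mm. A picture is of the moment at which its call begins: read the wrist's pose just before it. calibration takes no time and is no camera call; for the wrist camera it gives the pose at the moment of the call.
- hand_in(): hands the job in, once; it reports no verdict.
The state is a dict: "clock": time; "joint_pos": joint angles; "joint_velocities": joint speeds; "tau": joint torques, N m; "position": TCP position; "ee_rot": TCP orientation; "ft_force": force on the tool from outside, world axes, zero at the start; "torque": the same for the moment, N m; "grip_width": opening from 0.0 (shut) to 1.0 (fully open).
Only numpy, scipy, OpenCV 4.12 (cv2) and the standard library are available. Lean on these libraries where they do the work, as an engineer would, in place of code of your own. Each camera call takes 0.05 s, during which the arm holds its last target.

## Task

Open the lid of the tool case until it rests on its stop, then draw the hand roller (the tool with the rubber roller and the straight, square wooden handle) out of its slanted pocket and turn it upright, handle on top and roller below, so that its face can be checked. Finish while still holding it still in the gripper, upright, with the whole roller at least 15 cm above the bench and clear of everything; leave the lid open, the squeegee in its pocket, and the tin and the jar where they stand.

Things in the scene. Friction and masses are not known exactly. Their poses are not given: they have to be found in the camera images.
- case: Grey steel tool case fixed to the bench, 160 (x) x 240 (y) mm, open lower part with 4 mm walls and a rim 75 mm high. Origin: centre of its underside; x points to its back (hinge side), its front (-x) faces the robot, z up. Inside, two plywood pockets side by side at y = +56 and -56 mm; the roller is in one, the squeegee in the other, in either order.
- pocket_left (a point): Seat of the pocket at the case's y = +56 mm (x = 32, z = 34): a seated tool's origin is here. Both pockets lean 0.73 rad from vertical to the front: draw up and forward along (-0.667, 0, 0.745) in the case frame. Along that, the lower wall that carries the tool reaches 55 mm past the seat, side walls 16, upper wall 6. Inside 80 x 34.5 mm. After 80 mm of draw the tool is free.
- pocket_right (a point): The same for the pocket at the case's y = -56 mm. Axes of both points are the case's.
- lid (a joint): Lid hinge, rad: 0 shut, 1.75 on its stop, leaning back. Deep grey steel cover 160 x 240 x 74 mm, top 149 mm above the bench when shut, 0.45 kg: 2 to 3 N at the bar lifts it. Let go below about 1.15 rad it falls shut, beyond that it falls open onto the stop by itself within about a second. Open, it stands behind the case up to 250 mm above the bench, its bar at most 300 mm high on the way.
- lid_hinge (a point): Middle of the hinge line, on the case's back rim, 75 mm above the bench, 80 mm behind the case's origin; the line runs along the case's y. Axes are the lid's: as the case's when shut, turning about y as it opens.
- lid_bar (a point): Middle of the lid's handle: round steel bar 10 mm thick, 100 mm long along y, held by two arms 45 mm before the lid's front face (40 mm clear gap), 160 mm above the bench when shut. From the hinge it lies 205 mm to the front and 85 mm up (lid shut) and turns with the lid. It can be pinched from above and turns freely between smooth fingers.
- roller: Hand roller, 143 mm long, about 0.22 kg: fixed black rubber roller 32 mm diameter x 70 mm, steel fork 78 mm wide, straight square wooden handle 22 x 22 mm. Origin: roller centre; z along the handle to its free end, y along the roller. Fork bar at z = 26-31 mm, round 32 mm shoulder at 40-52, handle 52-127. In the pocket z leans 0.73 rad to the case's front, y is along the case's y.
- squeegee: Bystander in the other pocket, stays there: light wood hand squeegee, 66 mm wide head with black rubber blade, shorter round handle ending in a 36 mm ball (top at z = 100 mm), 0.15 kg. Origin 16 mm above the blade's edge, z along its handle, leaning like the roller.
- tin: Bystander: closed metal ink tin, 72 mm diameter, 85 mm high, beside the case, either side. Origin: centre of its underside.
- jar: Bystander: closed amber glass jar with steel cap, 64 mm diameter, 75 mm high, beside the case, on the other side from the tin. Origin: centre of its underside.

How it is judged:
By the outcome, as a careful person would: the job done as asked, in the order asked, and still so for the second after the job is handed in, while the arm keeps its last pose, push and grip.
It also fails if it takes over 54 s, if anything falls off the work surface, if the arm or the gripper's body presses on something with over 40 N, if the wrist force passes 120 N, or if a joint passes its speed limit or range.

## Working session

There is one attempt and no reset: what is moved stays moved. The work goes in short steps, Python scripts to look and compute and a shell command to move; the robot and the scene stay as the last step left them, time stands still between calls to the robot, and variables do not carry over. Pictures are saved under pics/ and viewed, and the job is handed in when it is done.

```bash
ls; mkdir -p pics
python3 - <<'E'
from workcell import *
import cv2
print(get_obs())
for n in ["scene","side","wrist"]:
    c=calibration(n); print(n,c)
    cv2.imwrite(f"pics/{n}0.png",camera(n)[:,:,::-1])
E
```

```text
pics
{'clock': 0.0, 'joint_pos': array([-1.30359554,  0.33285522, -0.06471633,  1.46089887,  0.02155949,
        1.34987471, -0.0885435 ]), 'joint_velocities': array([ 0.00015658, -0.00014773,  0.00020738,  0.00143124, -0.00110652,
        0.00060911, -0.00074038]), 'tau': array([-3.97880322e-04, -6.25423980e+01,  4.86392865e-02, -3.91626191e+01,
        1.59723521e-02,  9.49875772e-03, -4.92648269e-05]), 'position': array([0.17848209, 0.59860891, 0.23054661]), 'ee_rot': array([ 1.44402187e-01,  9.89518851e-01, -6.65566377e-04, -8.93027937e-05]), 'ft_force': array([ 0.40857722, -0.42958772, -0.24068391]), 'torque': array([-0.03156856,  0.11798135,  0.02581147]), 'grip_width': 1.002411723931656}
scene {'mtx': array([[382.10449575,   0.        , 319.14264753],
       [  0.        , 382.10449575, 198.43727239],
       [  0.        ,   0.        ,   1.        ]]), 'rvec': array([ 1.89244431,  1.63872128, -0.66433268]), 'tvec': array([-0.13160117, -0.30320293,  1.50075726])}
side {'mtx': array([[441.56784148,   0.        , 326.44301125],
       [  0.        , 441.56784148, 188.67052688],
       [  0.        ,   0.        ,   1.        ]]), 'rvec': array([ 0.26783296, -2.8264144 ,  1.16919999]), 'tvec': array([0.54469206, 0.12187526, 1.13339632])}
wrist {'mtx': array([[342.26155818,   0.        , 326.17246821],
       [  0.        , 342.26155818, 199.26955406],
       [  0.        ,   0.        ,   1.        ]]), 'rvec': array([-2.33980304, -1.74449179, -0.22967269]), 'tvec': array([-0.62433272, -0.03476817,  0.37816643])}
```

View pics/scene0.png

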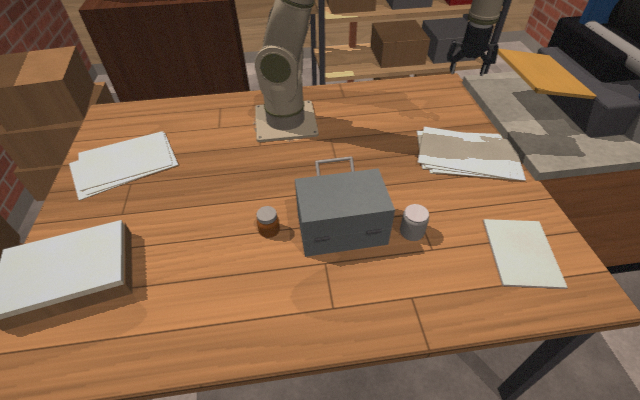

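View pics/side0.png

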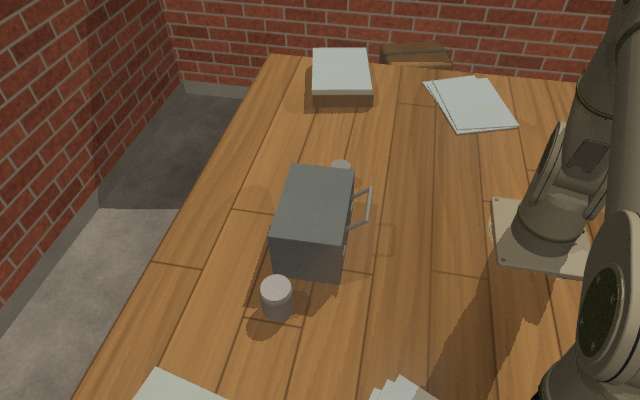

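View pics/wrist0.png

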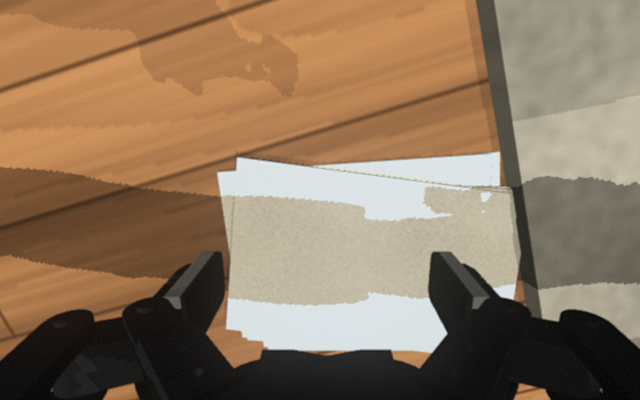

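Run:
```python
import cv2
a=cv2.imread("pics/scene0.png");b=cv2.imread("pics/side0.png")
cv2.imwrite("pics/sc_c.png",cv2.resize(a[150:260,245:440],None,fx=4,fy=4,interpolation=cv2.INTER_CUBIC))
cv2.imwrite("pics/si_c.png",cv2.resize(b[155:330,250:390],None,fx=3.4,fy=3.4,interpolation=cv2.INTER_CUBIC))
```

```text
(no output)
```

View pics/sc_c.png

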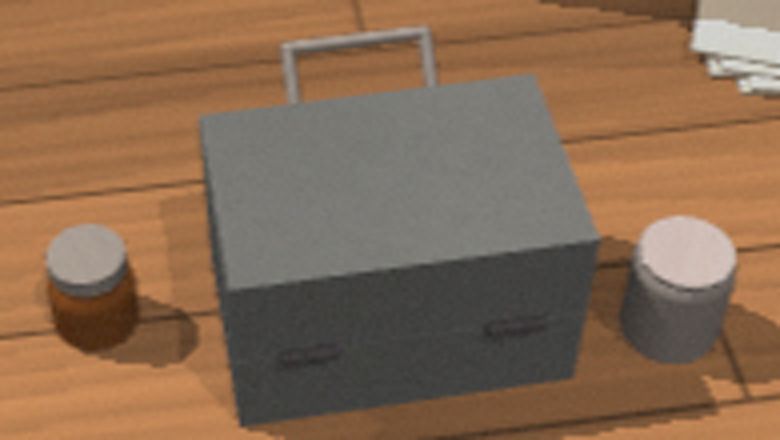

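View pics/si_c.png

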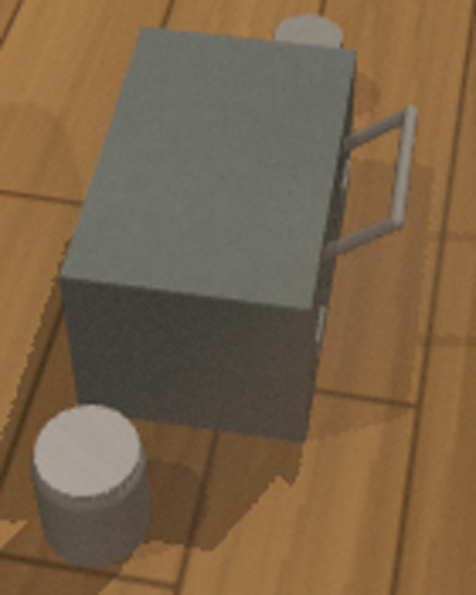

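```bash
cat > h.py <<'E'
import numpy as np,cv2
from scipy.optimize import least_squares
from scipy.spatial.transform import Rotation as R
from workcell import *
def proj(n,P,c=None):
    c=c or calibration(n)
    return cv2.projectPoints(np.asarray(P,float).reshape(-1,3),c["rvec"],c["tvec"],c["mtx"],None)[0].reshape(-1,2)
E
python3 - <<'E'
from h import *
s=lambda x,y:(245+(x+.5)/4-.5,150+(y+.5)/4-.5)
t=lambda x,y:(250+(x+.5)/3.4-.5,155+(y+.5)/3.4-.5)
F,B=-.08,.08
sc=[((F,-.12,.149),s(201,119)),((F,.12,.149),s(533,76)),((B,.12,.149),s(597,239)),((B,-.12,.149),s(229,289)),((B,-.12,0),s(243,425)),((B,.12,0),s(573,377)),((-.125,-.05,.16),s(287,46)),((-.125,.05,.16),s(430,31))]
si=[((B,-.12,.149),t(141,28)),((F,-.12,.149),t(355,52)),((F,.12,.149),t(310,307)),((B,.12,.149),t(63,276)),((F,.12,0),t(305,440)),((B,.12,0),t(80,400)),((-.125,-.05,.16),t(411,111)),((-.125,.05,.16),t(399,220))]
def W(p,P): c,sn=np.cos(p[2]),np.sin(p[2]);P=np.array(P);return np.c_[p[0]+c*P[:,0]-sn*P[:,1],p[1]+sn*P[:,0]+c*P[:,1],P[:,2]]
def res(p,sets=(("scene",sc),("side",si))):
    return np.concatenate([(proj(n,W(p,[a for a,_ in q]))-np.array([b for _,b in q])).ravel() for n,q in sets])
for sets in [(("scene",sc),),(("side",si),),(("scene",sc),("side",si))]:
    r=least_squares(lambda p:res(p,sets),[.6,0,0]);print(r.x);
print(res(r.x).reshape(-1,2).round(1).tolist())
p=r.x
print("bar",W(p,[(-.125,0,.16)]),"hinge",W(p,[(.08,0,.075)]))
o=get_obs();print(R.from_quat(o["ee_rot"]).as_matrix().round(3))
c=calibration("wrist");Rc=cv2.Rodrigues(c["rvec"])[0];print("cam pos in tool",R.from_quat(o["ee_rot"]).inv().apply(-Rc.T@c["tvec"]-o["position"]))
E
```

```text
[0.56040536 0.12110091 0.02287611]
[0.56070739 0.11948426 0.02518528]
[0.56059431 0.12033848 0.02456758]
[[-0.6, -1.0], [0.1, -0.6], [0.7, 0.1], [-0.1, 0.2], [-1.0, 0.3], [-0.0, 0.3], [0.1, 0.7], [-1.4, 0.3], [0.5, -1.1], [0.7, -1.0], [0.4, 0.3], [-1.1, -0.4], [0.3, 0.5], [-0.2, 2.8], [0.1, 0.3], [-0.7, 0.2]]
bar [[0.43563203 0.11726784 0.16      ]] hinge [[0.64057016 0.12230369 0.075     ]]
[[-0.958  0.286 -0.   ]
 [ 0.286  0.958 -0.001]
 [-0.    -0.001 -1.   ]]
cam pos in tool [ 0.06558023  0.00044877 -0.14182842]
```

```bash
python3 -m handwheel '[{"jaw":85,"delta_pos":[-0.02,-0.02,-0.01],"turn":0.02},{"jaw":70,"delta_pos":[-0.05,-0.05,-0.02],"turn":0.05},{"jaw":60,"delta_pos":[-0.08,-0.08,-0.02],"turn":0.08},{"jaw":50,"delta_pos":[-0.11,-0.11,-0.02],"turn":0.12},{"jaw":45,"delta_pos":[-0.14,-0.14,-0.02],"turn":0.15},{"jaw":45,"delta_pos":[-0.17,-0.17,-0.02],"turn":0.18},{"jaw":45,"delta_pos":[-0.2,-0.2,-0.02],"turn":0.22},{"jaw":45,"delta_pos":[-0.225,-0.225,-0.02],"turn":0.25},{"jaw":45,"delta_pos":[-0.24,-0.24,-0.02],"turn":0.28},{"jaw":45,"delta_pos":[-0.25,-0.25,-0.02],"turn":0.3}]' 20
cat > tgt.py <<'E'
import sys
from h import *
# usage: x y z yaw(deg of tool y axis)
o=get_obs();M=R.from_quat(o["ee_rot"]).as_matrix()
print("pos",o["position"].round(4),"F",o["ft_force"].round(1),"w",round(o["grip_width"]*85.4,1),"t",round(o["clock"],2))
ya=np.degrees(np.arctan2(M[1,1],M[0,1]));print("yaw",ya.round(2),"tilt",np.degrees(np.arccos(-M[2,2])).round(2),"q",o["joint_pos"].round(2))
if len(sys.argv)>1:
    v=[float(a) for a in sys.argv[1:]]
    print("delta",(M.T@(np.array(v[:3])-o["position"])).round(4),"turn",round(((ya-v[3]+180)%360-180)/180,4) if len(v)>3 else "")
E
python3 tgt.py 0.4356 0.1173 0.21 1.4
```

```text
clock: 0.98
position: [0.3482, 0.2849, 0.2514]
ee_rot: [0.582, 0.813, 0.0, -0.0]
ft_force: [0.4, 0.2, -0.1]
grip_width: 0.523
pos [0.3482 0.2849 0.2514] F [ 0.4  0.2 -0.1] w 44.7 t 0.98
yaw 18.87 tilt 0.02 q [-1.   -0.08  0.2   1.88  0.02  1.34 -0.47]
delta [-0.1869  0.0285  0.0414] turn 0.0971
```

```bash
python3 -m handwheel '[{"jaw":45,"delta_pos":[-0.03,0.005,0],"turn":0.02},{"jaw":45,"delta_pos":[-0.06,0.01,0.01],"turn":0.05},{"jaw":45,"delta_pos":[-0.1,0.015,0.02],"turn":0.08},{"jaw":45,"delta_pos":[-0.13,0.02,0.03],"turn":0.097},{"jaw":45,"delta_pos":[-0.16,0.024,0.04],"turn":0.097},{"jaw":45,"delta_pos":[-0.178,0.027,0.041],"turn":0.097},{"jaw":45,"delta_pos":[-0.187,0.0285,0.041],"turn":0.097},{"jaw":45,"delta_pos":[-0.187,0.0285,0.041],"turn":0.097},{"jaw":45,"delta_pos":[-0.187,0.0285,0.041],"turn":0.097}]'
python3 tgt.py 0.4356 0.1173 0.141 1.4
python3 - <<'E'
from h import *
c=calibration("wrist");print(proj("wrist",[(0.4356,0.1173,.16),(.4368,.0673,.16),(.4344,.1673,.16)],c).round(0).tolist())
cv2.imwrite("pics/w1.png",camera("wrist")[:,:,::-1])
E
```

```text
clock: 1.73
position: [0.4355, 0.1219, 0.2105]
ee_rot: [0.695, 0.719, 0.0, -0.0]
ft_force: [0.1, 0.8, 0.3]
grip_width: 0.529
pos [0.4355 0.1219 0.2105] F [0.1 0.8 0.3] w 45.2 t 1.73
yaw 1.95 tilt 0.03 q [-0.8  -0.06  0.42  1.94  0.03  1.26 -0.36]
delta [-0.0046 -0.0001  0.0695] turn 0.0031
[[325.0, 229.0], [324.0, 303.0], [326.0, 145.0]]
```

View pics/w1.png

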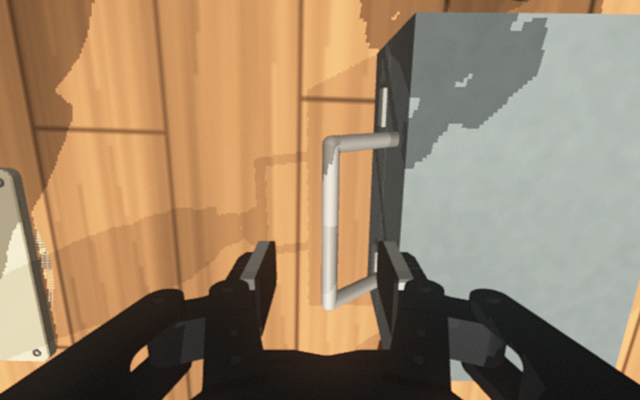

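```bash
python3 -m handwheel '[{"jaw":45,"delta_pos":[-0.004,0.001,0.015],"turn":0.003},{"jaw":45,"delta_pos":[-0.005,0.0015,0.035],"turn":0.003},{"jaw":45,"delta_pos":[-0.005,0.0015,0.055],"turn":0.003},{"jaw":45,"delta_pos":[-0.005,0.0015,0.068],"turn":0.003},{"jaw":30,"delta_pos":[-0.005,0.0015,0.0695],"turn":0.003},{"jaw":20,"delta_pos":[-0.005,0.0015,0.0695],"turn":0.003},{"jaw":5,"delta_pos":[-0.005,0.0015,0.0695],"turn":0.003},{"jaw":5,"delta_pos":[-0.005,0.0015,0.0695],"turn":0.003},{"jaw":5,"delta_pos":[-0.005,0.0015,0.0695],"turn":0.003},{"jaw":5,"delta_pos":[-0.005,0.0015,0.0695],"turn":0.003}]' 30
python3 tgt.py 0.4356 0.1173 0.141 1.4
python3 - <<'E'
from h import *
cv2.imwrite("pics/s2.png",camera("side")[100:300,200:460,::-1].repeat(3,0).repeat(3,1))
# bar arc, in tool deltas: tool y = +x(world), z down
for th in np.arange(0,1.8,.1):
    a=np.arctan2(.085,-.205)-th; r=np.hypot(.085,.205)
    print(th.round(2), (r*np.cos(a)+.205).round(4), (r*np.sin(a)-.085).round(4))
E
```

```text
clock: 2.62
position: [0.4378, 0.117, 0.1417]
ee_rot: [0.698, 0.716, 0.001, -0.0]
ft_force: [-0.7, 4.0, 3.1]
grip_width: 0.101
pos [0.4378 0.117  0.1417] F [-0.7  4.   3.1] w 8.6 t 2.62
yaw 1.43 tilt 0.13 q [-0.79  0.01  0.44  2.03 -0.01  1.1  -0.33]
delta [ 0.0003 -0.0022  0.0007] turn 0.0002
0.0 0.0 -0.0
0.1 0.0095 0.02
0.2 0.021 0.039
0.3 0.0343 0.0568
0.4 0.0493 0.0731
0.5 0.0658 0.0879
0.6 0.0838 0.1009
0.7 0.103 0.1121
0.8 0.1232 0.1213
0.9 0.1442 0.1284
1.0 0.1658 0.1334
1.1 0.1878 0.1363
1.2 0.2099 0.1369
1.3 0.2321 0.1353
1.4 0.2539 0.1315
1.5 0.2753 0.1255
1.6 0.2959 0.1174
1.7 0.3157 0.1073
```

View pics/s2.png

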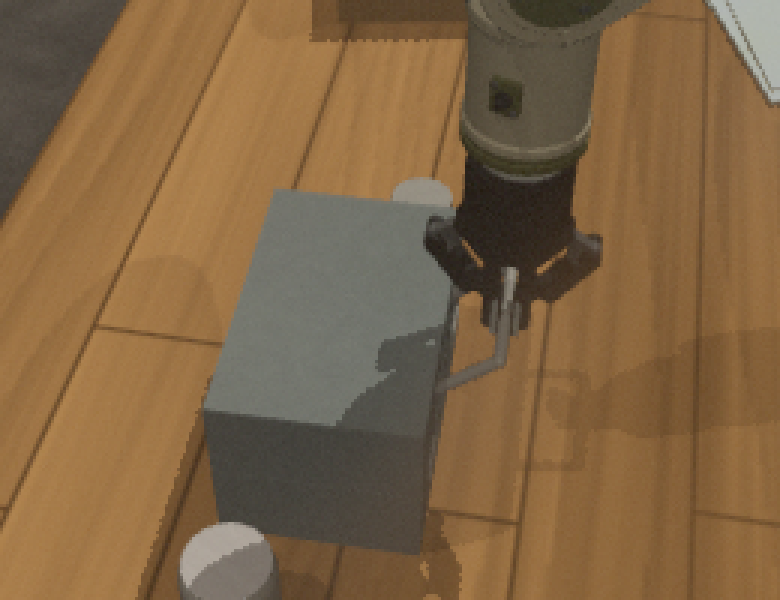

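```bash
python3 -m handwheel '[{"jaw":5,"delta_pos":[0,0.0045,-0.01],"turn":0},{"jaw":5,"delta_pos":[0,0.0095,-0.02],"turn":0},{"jaw":5,"delta_pos":[0,0.015,-0.0297],"turn":0},{"jaw":5,"delta_pos":[0,0.021,-0.039],"turn":0},{"jaw":5,"delta_pos":[0,0.0275,-0.048],"turn":0},{"jaw":5,"delta_pos":[0,0.0343,-0.0568],"turn":0},{"jaw":5,"delta_pos":[0,0.0417,-0.065],"turn":0},{"jaw":5,"delta_pos":[0,0.0493,-0.0731],"turn":0},{"jaw":5,"delta_pos":[0,0.0575,-0.0807],"turn":0},{"jaw":5,"delta_pos":[0,0.0658,-0.0879],"turn":0}]'
python3 tgt.py 0.6701 0.123 0.2768
```

```text
clock: 3.5
position: [0.5016, 0.1186, 0.2297]
ee_rot: [0.698, 0.716, -0.001, -0.002]
ft_force: [-6.9, 3.4, 5.7]
grip_width: 0.104
pos [0.5016 0.1186 0.2297] F [-6.9  3.4  5.7] w 8.8 t 3.5
yaw 1.47 tilt 0.25 q [-0.76  0.09  0.47  1.77 -0.04  1.3  -0.25]
delta [ 1.000e-04  1.684e-01 -4.780e-02] turn
```

```bash
python3 -m handwheel '[{"jaw":5,"delta_pos":[0,0.009,-0.0067],"turn":0},{"jaw":5,"delta_pos":[0,0.018,-0.013],"turn":0},{"jaw":5,"delta_pos":[0,0.0275,-0.0188],"turn":0},{"jaw":5,"delta_pos":[0,0.0372,-0.0242],"turn":0},{"jaw":5,"delta_pos":[0,0.0472,-0.029],"turn":0},{"jaw":5,"delta_pos":[0,0.0574,-0.0334],"turn":0},{"jaw":5,"delta_pos":[0,0.0678,-0.0372],"turn":0},{"jaw":5,"delta_pos":[0,0.0784,-0.0405],"turn":0},{"jaw":5,"delta_pos":[0,0.0892,-0.0433],"turn":0},{"jaw":5,"delta_pos":[0,0.1,-0.0455],"turn":0}]'
python3 tgt.py
python3 - <<'E'
from h import *
cv2.imwrite("pics/s3.png",camera("side")[50:300,200:460,::-1].repeat(2,0).repeat(2,1))
E
```

```text
clock: 4.33
position: [0.6033, 0.1211, 0.2749]
ee_rot: [0.698, 0.716, 0.0, -0.001]
ft_force: [-1.4, 3.3, 2.2]
grip_width: 0.103
pos [0.6033 0.1211 0.2749] F [-1.4  3.3  2.2] w 8.8 t 4.33
yaw 1.46 tilt 0.07 q [-0.67  0.31  0.51  1.45 -0.15  1.43 -0.13]
```

View pics/s3.png

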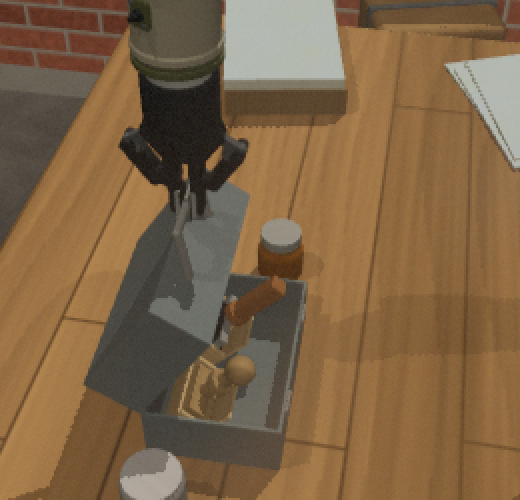

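```bash
python3 -m handwheel '[{"jaw":5,"delta_pos":[0,0.011,-0.0017],"turn":0},{"jaw":5,"delta_pos":[0,0.022,-0.0029],"turn":0},{"jaw":5,"delta_pos":[0,0.033,-0.0034],"turn":0},{"jaw":5,"delta_pos":[0,0.0441,-0.0035],"turn":0},{"jaw":5,"delta_pos":[0,0.0552,-0.003],"turn":0},{"jaw":5,"delta_pos":[0,0.0663,-0.0019],"turn":0},{"jaw":5,"delta_pos":[0,0.0772,-0.0003],"turn":0},{"jaw":5,"delta_pos":[0,0.0881,0.0019],"turn":0},{"jaw":5,"delta_pos":[0,0.099,0.0047],"turn":0},{"jaw":5,"delta_pos":[0,0.1095,0.0079],"turn":0}]'
python3 tgt.py
python3 -m handwheel '[{"jaw":5,"delta_pos":[0,0.01,0.0038],"turn":0},{"jaw":5,"delta_pos":[0,0.0206,0.0081],"turn":0},{"jaw":5,"delta_pos":[0,0.0305,0.0129],"turn":0},{"jaw":5,"delta_pos":[0,0.0385,0.017],"turn":0},{"jaw":5,"delta_pos":[0,0.0385,0.017],"turn":0},{"jaw":5,"delta_pos":[0,0.0385,0.017],"turn":0}]'
python3 tgt.py
```

```text
clock: 5.22
position: [0.7128, 0.1235, 0.2664]
ee_rot: [0.698, 0.716, 0.0, -0.0]
ft_force: [-0.7, 3.5, 1.3]
grip_width: 0.102
pos [0.7128 0.1235 0.2664] F [-0.7  3.5  1.3] w 8.7 t 5.22
yaw 1.44 tilt 0.04 q [-0.53  0.58  0.5   1.11 -0.27  1.51 -0.06]
clock: 5.72
position: [0.7512, 0.1244, 0.2488]
ee_rot: [0.698, 0.716, -0.0, -0.0]
ft_force: [1.4, 3.1, 0.1]
grip_width: 0.108
pos [0.7512 0.1244 0.2488] F [1.4 3.1 0.1] w 9.2 t 5.72
yaw 1.43 tilt 0.03 q [-0.48  0.68  0.49  0.99 -0.3   1.53 -0.05]
```

```bash
python3 -m handwheel '[{"jaw":35,"delta_pos":[0,0,0],"turn":0},{"jaw":35,"delta_pos":[0,0,0],"turn":0},{"jaw":35,"delta_pos":[0,0,0],"turn":0},{"jaw":35,"delta_pos":[0,0,-0.02],"turn":0},{"jaw":35,"delta_pos":[0,0,-0.05],"turn":0},{"jaw":35,"delta_pos":[0,0,-0.08],"turn":0},{"jaw":35,"delta_pos":[0,-0.02,-0.09],"turn":0},{"jaw":45,"delta_pos":[0,-0.05,-0.09],"turn":-0.03},{"jaw":45,"delta_pos":[0,-0.08,-0.09],"turn":-0.06},{"jaw":45,"delta_pos":[0,-0.11,-0.09],"turn":-0.1}]'
python3 tgt.py
python3 - <<'E'
from h import *
for n in ("scene","side"): cv2.imwrite(f"pics/{n}4.png",camera(n)[:,:,::-1])
p=[0.5606,0.1203,0.0246];c,s=np.cos(p[2]),np.sin(p[2])
W=lambda P:np.array([p[0]+c*P[0]-s*P[1],p[1]+s*P[0]+c*P[1],P[2]])
for k in (0,90,127):
    P=W((.032-.667*k/1e3,-.056,.034+.745*k/1e3));print(k,P.round(4),proj("scene",P),proj("side",P))
E
```

```text
clock: 6.55
position: [0.6396, 0.1202, 0.3392]
ee_rot: [0.577, 0.817, -0.0, 0.0]
ft_force: [-0.2, 0.0, 0.9]
grip_width: 0.524
pos [0.6396 0.1202 0.3392] F [-0.2  0.   0.9] w 44.8 t 6.55
yaw 19.57 tilt 0.04 q [-0.59  0.38  0.47  1.22 -0.17  1.58  0.2 ]
0 [0.594  0.0651 0.034 ] [[323.98681607 232.10232473]] [[306.76213088 213.38179416]]
90 [0.534  0.0636 0.101 ] [[320.19770687 200.59107618]] [[329.83708594 198.22525357]]
127 [0.5093 0.063  0.1286] [[318.62278344 187.49359038]] [[340.00605867 191.5458712 ]]
```

View pics/scene4.png

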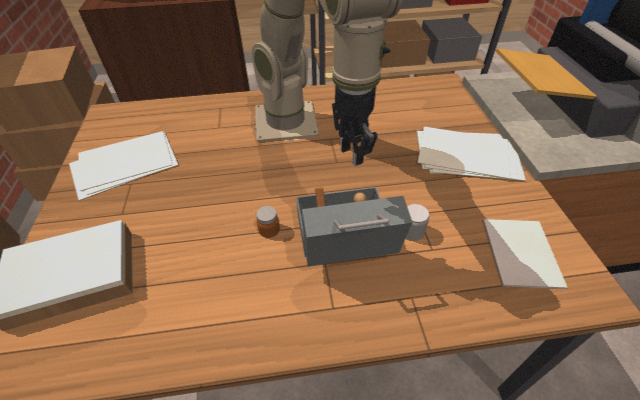

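View pics/side4.png

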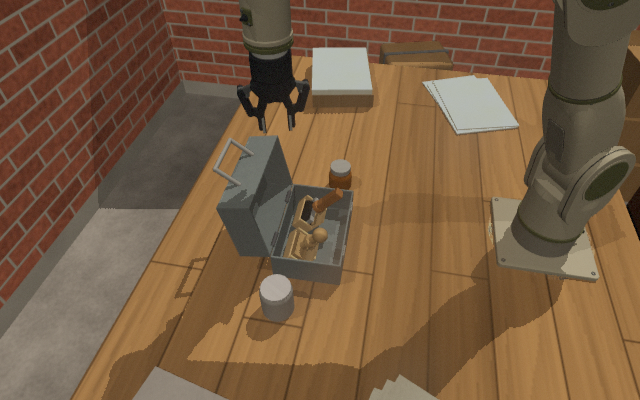

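```bash
python3 - <<'E'
from h import *
p=[0.5606,0.1203,0.0246];c,s=np.cos(p[2]),np.sin(p[2])
P=(.032-.667*.105,-.056);print(p[0]+c*P[0]-s*P[1],p[1]+s*P[0]+c*P[1],.034+.745*.105)
E
python3 tgt.py 0.524 0.0634 0.22 91.41
```

```text
0.5239539691093996 0.06338137699342014 0.112225
pos [0.6373 0.1203 0.3402] F [-0.5 -0.5 -0.2] w 45.1 t 6.65
yaw 19.64 tilt 0.13 q [-0.59  0.38  0.47  1.22 -0.17  1.58  0.2 ]
delta [-0.0157 -0.1257  0.1202] turn -0.3987
```

```bash
python3 -m handwheel '[{"jaw":50,"delta_pos":[-0.002,-0.02,0.0],"turn":-0.03},{"jaw":50,"delta_pos":[-0.005,-0.045,0.0],"turn":-0.07},{"jaw":50,"delta_pos":[-0.008,-0.07,0.01],"turn":-0.11},{"jaw":50,"delta_pos":[-0.012,-0.1,0.03],"turn":-0.15},{"jaw":50,"delta_pos":[-0.0157,-0.12,0.05],"turn":-0.19},{"jaw":50,"delta_pos":[-0.0157,-0.1257,0.07],"turn":-0.23},{"jaw":50,"delta_pos":[-0.0157,-0.1257,0.09],"turn":-0.27},{"jaw":50,"delta_pos":[-0.0157,-0.1257,0.105],"turn":-0.31},{"jaw":50,"delta_pos":[-0.0157,-0.1257,0.115],"turn":-0.35},{"jaw":50,"delta_pos":[-0.0157,-0.1257,0.12],"turn":-0.38}]'
python3 -m handwheel '[{"jaw":50,"delta_pos":[0,0,0],"turn":-0.019},{"jaw":50,"delta_pos":[0,0,0],"turn":-0.019},{"jaw":50,"delta_pos":[0,0,0],"turn":-0.019}]'
python3 tgt.py 0.524 0.0634 0.091 91.41
python3 - <<'E'
from h import *
p=[0.5606,0.1203,0.0246];c,s=np.cos(p[2]),np.sin(p[2])
W=lambda P:np.array([p[0]+c*P[0]-s*P[1],p[1]+s*P[0]+c*P[1],P[2]])
w=calibration("wrist")
for k in (52,127):
  for dy in (-.011,.011):
    P=W((.032-.667*k/1e3+.745*.011,-.056+dy,.034+.745*k/1e3+.667*.011));print(k,dy,proj("wrist",P,w).round(0))
cv2.imwrite("pics/w5.png",camera("wrist")[:,:,::-1])
E
```

```text
clock: 7.48
position: [0.5273, 0.0639, 0.218]
ee_rot: [0.017, 1.0, -0.0, -0.001]
ft_force: [0.1, 0.4, 0.3]
grip_width: 0.581
clock: 7.73
position: [0.528, 0.0641, 0.2196]
ee_rot: [-0.009, 1.0, 0.0, 0.0]
ft_force: [0.3, 0.6, -0.3]
grip_width: 0.582
pos [0.528  0.0641 0.2196] F [ 0.3  0.6 -0.3] w 49.7 t 7.73
yaw 90.98 tilt 0.02 q [-0.54  0.13  0.36  1.74 -0.05  1.28  1.42]
delta [ 0.0041 -0.0007  0.1286] turn -0.0024
52 -0.011 [[313. 231.]]
52 0.011 [[338. 231.]]
127 -0.011 [[309. 190.]]
127 0.011 [[341. 190.]]
```

View pics/w5.png

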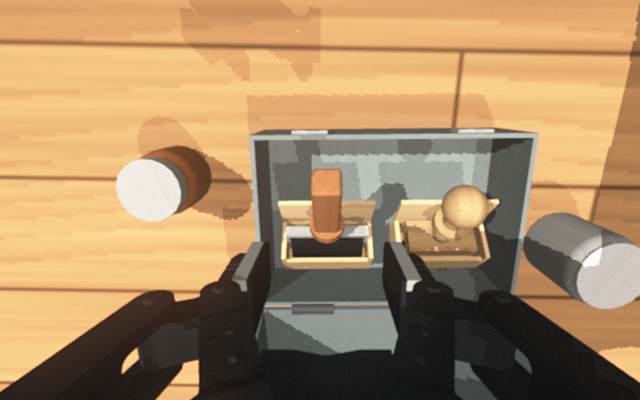

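```bash
python3 -m handwheel '[{"jaw":50,"delta_pos":[0.002,0,0.015],"turn":-0.002},{"jaw":50,"delta_pos":[0.004,-0.0005,0.04],"turn":-0.002},{"jaw":50,"delta_pos":[0.004,-0.0005,0.07],"turn":-0.002},{"jaw":50,"delta_pos":[0.004,-0.0005,0.1],"turn":-0.002},{"jaw":50,"delta_pos":[0.004,-0.0005,0.12],"turn":-0.002},{"jaw":50,"delta_pos":[0.004,-0.0005,0.1285],"turn":-0.002},{"jaw":50,"delta_pos":[0.004,-0.0005,0.1285],"turn":-0.002},{"jaw":50,"delta_pos":[0.004,-0.0005,0.1285],"turn":-0.002}]'
python3 tgt.py 0.524 0.0634 0.091 91.41
python3 -m handwheel '[{"jaw":30,"delta_pos":[0,0,0],"turn":0},{"jaw":25,"delta_pos":[0,0,0],"turn":0},{"jaw":15,"delta_pos":[0,0,0],"turn":0},{"jaw":15,"delta_pos":[0,0,0],"turn":0},{"jaw":15,"delta_pos":[0,0,0],"turn":0}]' 30
python3 tgt.py
python3 - <<'E'
from h import *
cv2.imwrite("pics/s6.png",camera("side")[100:300,230:430,::-1].repeat(3,0).repeat(3,1))
cv2.imwrite("pics/w6.png",camera("wrist")[:,:,::-1])
E
```

```text
clock: 8.45
position: [0.5243, 0.064, 0.0917]
ee_rot: [-0.013, 1.0, 0.0, 0.0]
ft_force: [0.8, 0.1, 0.9]
grip_width: 0.586
pos [0.5243 0.064  0.0917] F [0.8 0.1 0.9] w 50.0 t 8.45
yaw 91.47 tilt 0.04 q [-0.52  0.25  0.35  1.9  -0.1   1.01  1.47]
delta [ 0.0003 -0.0006  0.0007] turn 0.0004
clock: 8.87
position: [0.5246, 0.0641, 0.0922]
ee_rot: [-0.013, 1.0, 0.0, 0.001]
ft_force: [-2.5, -0.6, 7.0]
grip_width: 0.251
pos [0.5246 0.0641 0.0922] F [-2.5 -0.6  7. ] w 21.5 t 8.87
yaw 91.52 tilt 0.13 q [-0.52  0.25  0.35  1.9  -0.1   1.01  1.47]
```

View pics/s6.png

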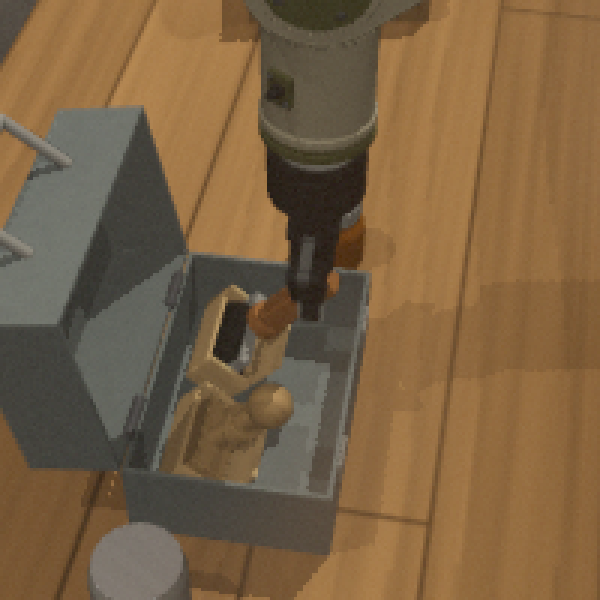

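View pics/w6.png

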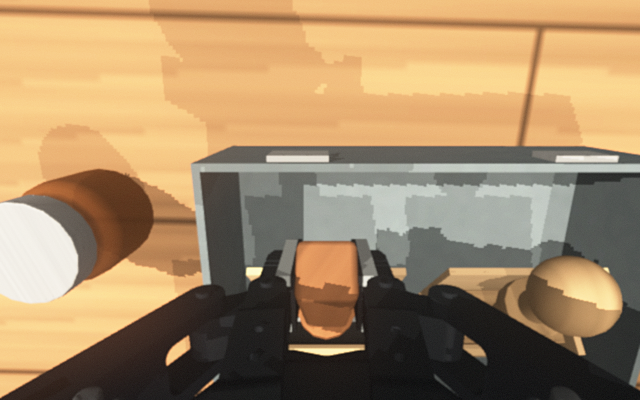

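```bash
python3 -m handwheel '[{"jaw":15,"delta_pos":[0,0,0],"turn":0},{"jaw":15,"delta_pos":[0.0033,0,-0.0037],"turn":0},{"jaw":15,"delta_pos":[0.0067,0,-0.0075],"turn":0},{"jaw":15,"delta_pos":[0.01,0,-0.0112],"turn":0},{"jaw":15,"delta_pos":[0.0133,0,-0.0149],"turn":0},{"jaw":15,"delta_pos":[0.0167,0,-0.0186],"turn":0},{"jaw":15,"delta_pos":[0.02,0,-0.0224],"turn":0},{"jaw":15,"delta_pos":[0.0233,0,-0.0261],"turn":0},{"jaw":15,"delta_pos":[0.0267,0,-0.0298],"turn":0}]' 50
python3 tgt.py
python3 - <<'E'
from h import *
cv2.imwrite("pics/s7.png",camera("side")[100:300,230:430,::-1].repeat(3,0).repeat(3,1))
E
```

```text
clock: 9.72
position: [0.4977, 0.0634, 0.1216]
ee_rot: [-0.013, 1.0, 0.0, 0.001]
ft_force: [6.3, 0.2, -2.1]
grip_width: 0.247
pos [0.4977 0.0634 0.1216] F [ 6.3  0.2 -2.1] w 21.1 t 9.72
yaw 91.53 tilt 0.15 q [-0.54  0.15  0.35  1.94 -0.06  1.06  1.43]
```

View pics/s7.png

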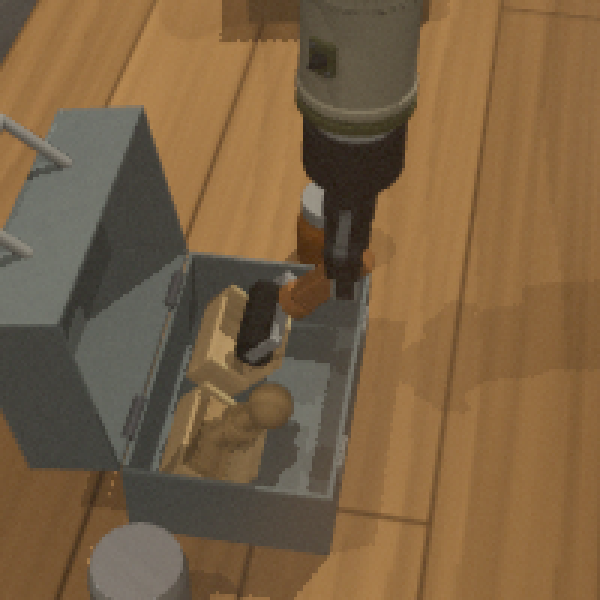

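```bash
python3 -m handwheel '[{"jaw":15,"delta_pos":[0.004,0,-0.0045],"turn":0},{"jaw":15,"delta_pos":[0.008,0,-0.0089],"turn":0},{"jaw":15,"delta_pos":[0.012,0,-0.0134],"turn":0},{"jaw":15,"delta_pos":[0.016,0,-0.0179],"turn":0},{"jaw":15,"delta_pos":[0.02,0,-0.0224],"turn":0},{"jaw":15,"delta_pos":[0.0253,0,-0.0283],"turn":0},{"jaw":15,"delta_pos":[0.0307,0,-0.0343],"turn":0},{"jaw":15,"delta_pos":[0.036,0,-0.0402],"turn":0},{"jaw":15,"delta_pos":[0.0413,0,-0.0462],"turn":0},{"jaw":15,"delta_pos":[0.0467,0,-0.0521],"turn":0}]'
python3 tgt.py
python3 - <<'E'
from h import *
cv2.imwrite("pics/s8.png",camera("side")[80:300,230:430,::-1].repeat(3,0).repeat(3,1)[:600])
E
```

```text
clock: 10.6
position: [0.4497, 0.062, 0.1733]
ee_rot: [-0.013, 1.0, 0.0, -0.0]
ft_force: [-0.2, -0.5, -3.0]
grip_width: 0.252
pos [0.4497 0.062  0.1733] F [-0.2 -0.5 -3. ] w 21.5 t 10.6
yaw 91.54 tilt 0.01 q [-0.57 -0.02  0.33  1.99  0.01  1.17  1.36]
```

View pics/s8.png

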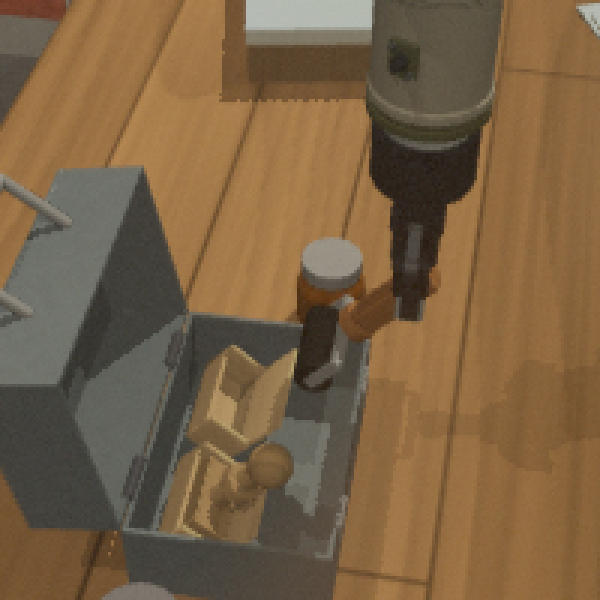

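```bash
python3 -m handwheel '[{"jaw":15,"delta_pos":[0,0,-0.02],"turn":0},{"jaw":15,"delta_pos":[0,0,-0.045],"turn":0},{"jaw":15,"delta_pos":[0,0,-0.07],"turn":0},{"jaw":15,"delta_pos":[0,0,-0.09],"turn":0},{"jaw":15,"delta_pos":[0,0,-0.1],"turn":0},{"jaw":15,"delta_pos":[0,0,-0.1],"turn":0}]'
python3 -m handwheel '[{"jaw":15,"delta_pos":[0,0,0],"turn":0},{"jaw":15,"delta_pos":[0,0,0],"turn":0},{"jaw":15,"delta_pos":[0,0,0],"turn":0},{"jaw":15,"delta_pos":[0,0,0],"turn":0},{"jaw":15,"delta_pos":[0,0,0],"turn":0},{"jaw":15,"delta_pos":[0,0,0],"turn":0}]' 20
python3 tgt.py
python3 - <<'E'
from h import *
cv2.imwrite("pics/s9.png",camera("side")[50:300,230:430,::-1].repeat(2,0).repeat(2,1))
E
```

```text
clock: 11.15
position: [0.4512, 0.0622, 0.2747]
ee_rot: [-0.013, 1.0, 0.001, 0.002]
ft_force: [-0.2, 0.6, -3.4]
grip_width: 0.25
clock: 11.65
position: [0.4502, 0.062, 0.2723]
ee_rot: [-0.013, 1.0, -0.0, -0.0]
ft_force: [0.4, -0.7, -3.1]
grip_width: 0.249
pos [0.4502 0.062  0.2723] F [ 0.4 -0.7 -3.1] w 21.3 t 11.65
yaw 91.53 tilt 0.04 q [-0.58 -0.09  0.32  1.84  0.03  1.39  1.34]
```

View pics/s9.png

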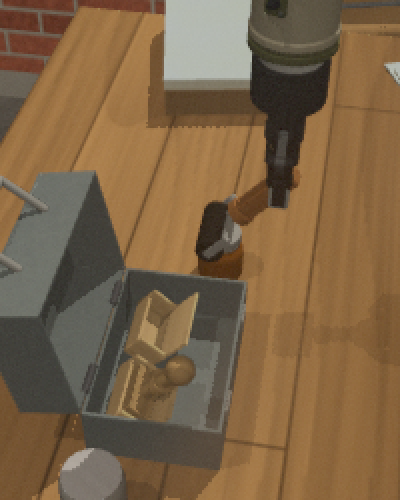

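```bash
python3 -m handwheel '[{"jaw":15,"delta_pos":[0,-0.02,-0.02],"turn":0},{"jaw":15,"delta_pos":[0,-0.05,-0.04],"turn":0},{"jaw":15,"delta_pos":[0,-0.08,-0.06],"turn":0},{"jaw":15,"delta_pos":[-0.02,-0.11,-0.07],"turn":0},{"jaw":15,"delta_pos":[-0.04,-0.14,-0.08],"turn":0},{"jaw":15,"delta_pos":[-0.06,-0.17,-0.09],"turn":0},{"jaw":15,"delta_pos":[-0.08,-0.2,-0.1],"turn":0},{"jaw":15,"delta_pos":[-0.1,-0.22,-0.1],"turn":0},{"jaw":15,"delta_pos":[-0.1,-0.22,-0.1],"turn":0},{"jaw":15,"delta_pos":[-0.1,-0.22,-0.1],"turn":0}]' 20
python3 tgt.py
python3 -m handwheel '[{"jaw":15,"delta_pos":[0.03,0,0.03],"turn":0},{"jaw":15,"delta_pos":[0.06,0,0.06],"turn":0},{"jaw":15,"delta_pos":[0.09,0,0.09],"turn":0},{"jaw":15,"delta_pos":[0.06,0,0.06],"turn":0},{"jaw":15,"delta_pos":[0.03,0,0.03],"turn":0},{"jaw":15,"delta_pos":[0,0,0],"turn":0},{"jaw":15,"delta_pos":[0,0,0],"turn":0},{"jaw":15,"delta_pos":[0,0,0],"turn":0}]'
python3 tgt.py
python3 - <<'E'
from h import *
cv2.imwrite("pics/s10.png",camera("side")[0:250,200:500,::-1].repeat(2,0).repeat(2,1))
E
```

```text
clock: 12.53
position: [0.5566, -0.1563, 0.3716]
ee_rot: [-0.012, 1.0, -0.001, -0.001]
ft_force: [-0.8, 0.9, -2.5]
grip_width: 0.25
pos [ 0.5566 -0.1563  0.3716] F [-0.8  0.9 -2.5] w 21.3 t 12.53
yaw 91.42 tilt 0.15 q [-0.32  0.21  0.63  1.37 -0.12  1.6   1.89]
clock: 13.2
position: [0.5576, -0.1538, 0.3738]
ee_rot: [-0.015, 1.0, -0.0, 0.001]
ft_force: [-0.9, -0.3, -2.6]
grip_width: 0.25
pos [ 0.5576 -0.1538  0.3738] F [-0.9 -0.3 -2.6] w 21.4 t 13.2
yaw 91.68 tilt 0.12 q [-0.33  0.21  0.64  1.37 -0.12  1.6   1.89]
```

View pics/s10.png

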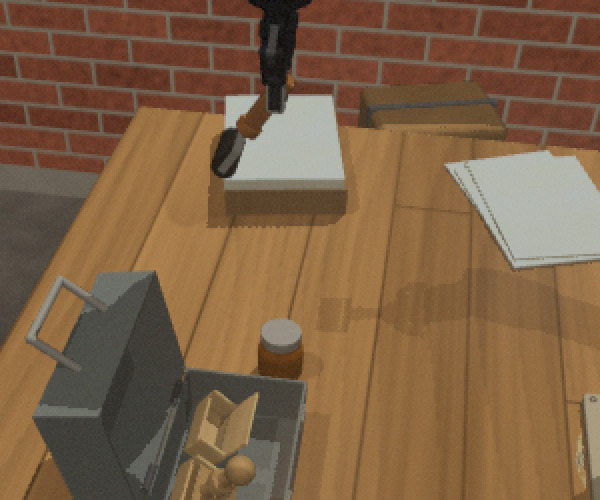

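```bash
cat > ang.py <<'E'
from h import *
import sys
o=get_obs();M=R.from_quat(o["ee_rot"]).as_matrix();g=o["position"]-M[:,2]*.021
tag=sys.argv[1]
for n in ("side","scene"):
    im=camera(n)[:,:,::-1].copy();q=proj(n,g)[0]
    x0,y0=int(max(0,q[0]-60)),int(max(0,q[1]-50));k=5
    cr=cv2.resize(im[y0:y0+110,x0:x0+120],None,fx=k,fy=k,interpolation=cv2.INTER_CUBIC)
    for a in (0,.2,.4,.73):
        P=g+.105*(-M[:,0]*np.sin(a)+M[:,2]*np.cos(a)); 
        E_=[(proj(n,P+s*M[:,1]*.035)[0]-[x0,y0])*k for s in (-1,1)]
        for e in E_: cv2.circle(cr,tuple(int(v) for v in e),4,{0:(0,255,0),.2:(255,255,0),.4:(0,255,255),.73:(0,0,255)}[a],1)
    cv2.imwrite(f"pics/{tag}_{n}.png",cr)
E
python3 ang.py a1
```

```text
(no output)
```

View pics/a1_side.png

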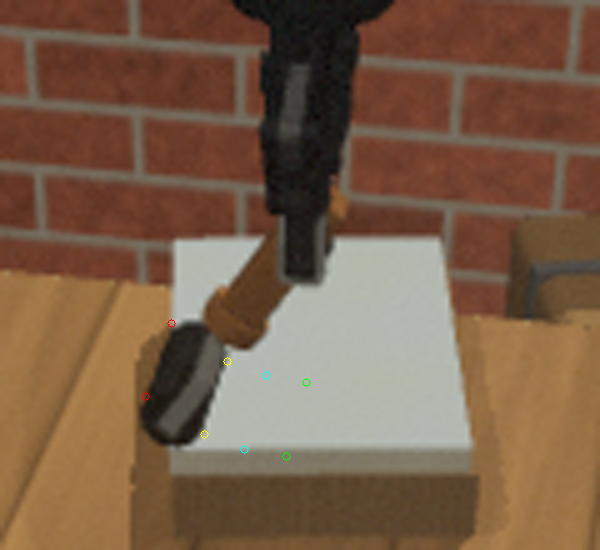

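View pics/a1_scene.png

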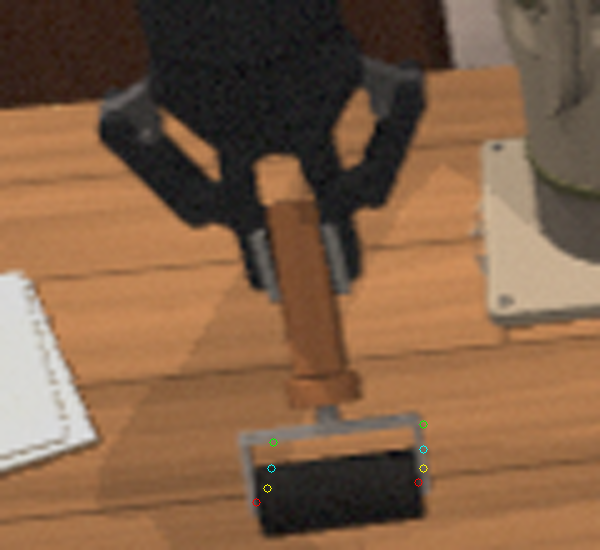

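```bash
python3 -m handwheel '[{"jaw":15,"delta_pos":[0.01,0,0.01],"turn":0},{"jaw":15,"delta_pos":[0.03,0,0.03],"turn":0},{"jaw":15,"delta_pos":[0.059,0,0.059],"turn":0},{"jaw":15,"delta_pos":[0.088,0,0.088],"turn":0},{"jaw":15,"delta_pos":[0.059,0,0.059],"turn":0},{"jaw":15,"delta_pos":[0.03,0,0.03],"turn":0},{"jaw":15,"delta_pos":[0.059,0,0.059],"turn":0},{"jaw":15,"delta_pos":[0.088,0,0.088],"turn":0},{"jaw":15,"delta_pos":[0.059,0,0.059],"turn":0},{"jaw":15,"delta_pos":[0.03,0,0.03],"turn":0}]' 20
python3 -m handwheel '[{"jaw":15,"delta_pos":[0.029,0,0.029],"turn":0},{"jaw":15,"delta_pos":[0.058,0,0.058],"turn":0},{"jaw":15,"delta_pos":[0.029,0,0.029],"turn":0},{"jaw":15,"delta_pos":[0,0,0],"turn":0},{"jaw":15,"delta_pos":[0.029,0,0.029],"turn":0},{"jaw":15,"delta_pos":[0.058,0,0.058],"turn":0},{"jaw":15,"delta_pos":[0.029,0,0.029],"turn":0},{"jaw":15,"delta_pos":[0,0,0],"turn":0},{"jaw":15,"delta_pos":[0,0,0],"turn":0}]' 20
python3 tgt.py; python3 ang.py a2
```

```text
clock: 14.18
position: [0.502, -0.1528, 0.3157]
ee_rot: [-0.01, 0.999, 0.01, -0.029]
ft_force: [4.9, -1.0, 2.0]
grip_width: 0.25
clock: 14.93
position: [0.5259, -0.1537, 0.3404]
ee_rot: [-0.015, 1.0, 0.002, -0.002]
ft_force: [3.1, 1.4, 2.1]
grip_width: 0.25
pos [ 0.5259 -0.1537  0.3404] F [3.1 1.4 2.1] w 21.4 t 14.93
yaw 91.68 tilt 0.32 q [-0.4   0.13  0.68  1.51 -0.09  1.53  1.88]
```

View pics/a2_side.png

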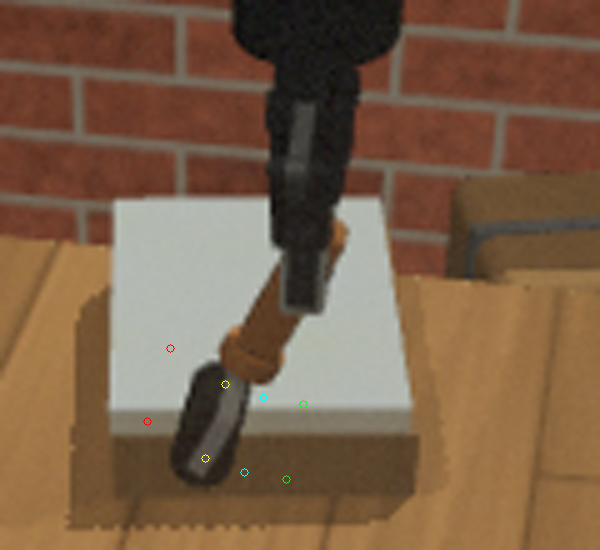

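View pics/a2_scene.png

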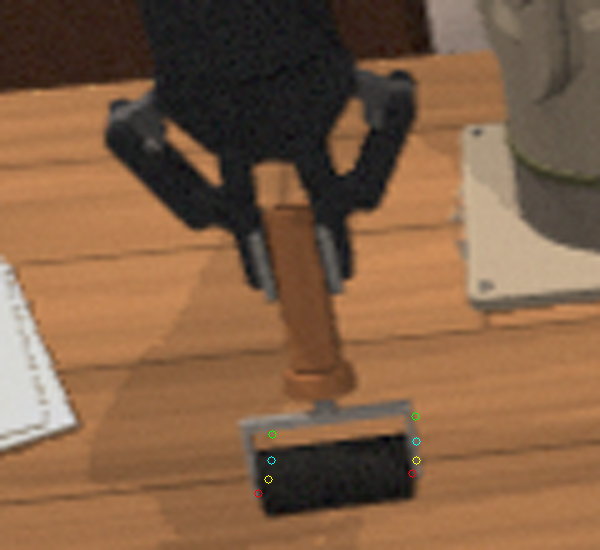

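```bash
python3 -m handwheel '[{"jaw":15,"delta_pos":[0.01,0,0.0],"turn":0},{"jaw":15,"delta_pos":[0.035,0,0.005],"turn":0},{"jaw":15,"delta_pos":[0.073,0,0.02],"turn":0},{"jaw":15,"delta_pos":[0.112,0,0.034],"turn":0},{"jaw":15,"delta_pos":[0.073,0,0.02],"turn":0},{"jaw":15,"delta_pos":[0.035,0,0.005],"turn":0},{"jaw":15,"delta_pos":[0.012,0,0],"turn":0},{"jaw":15,"delta_pos":[0,0,0],"turn":0},{"jaw":15,"delta_pos":[0,0,0],"turn":0}]' 20
python3 -m handwheel '[{"jaw":15,"delta_pos":[0.01,0,0.0],"turn":0},{"jaw":15,"delta_pos":[0.035,0,0.005],"turn":0},{"jaw":15,"delta_pos":[0.073,0,0.02],"turn":0},{"jaw":15,"delta_pos":[0.112,0,0.034],"turn":0},{"jaw":15,"delta_pos":[0.073,0,0.02],"turn":0},{"jaw":15,"delta_pos":[0.035,0,0.005],"turn":0},{"jaw":15,"delta_pos":[0.012,0,0],"turn":0},{"jaw":15,"delta_pos":[0,0,0],"turn":0},{"jaw":15,"delta_pos":[0,0,0],"turn":0}]' 20
python3 tgt.py; python3 ang.py a3
```

```text
clock: 15.78
position: [0.5283, -0.1551, 0.3435]
ee_rot: [-0.015, 1.0, -0.0, 0.001]
ft_force: [0.3, -0.2, -3.2]
grip_width: 0.251
clock: 16.53
position: [0.5278, -0.1553, 0.3432]
ee_rot: [-0.014, 1.0, -0.0, 0.001]
ft_force: [1.1, -0.2, -3.6]
grip_width: 0.256
pos [ 0.5278 -0.1553  0.3432] F [ 1.1 -0.2 -3.6] w 21.8 t 16.53
yaw 91.63 tilt 0.12 q [-0.46  0.14  0.75  1.51 -0.09  1.53  1.89]
```

View pics/a3_side.png

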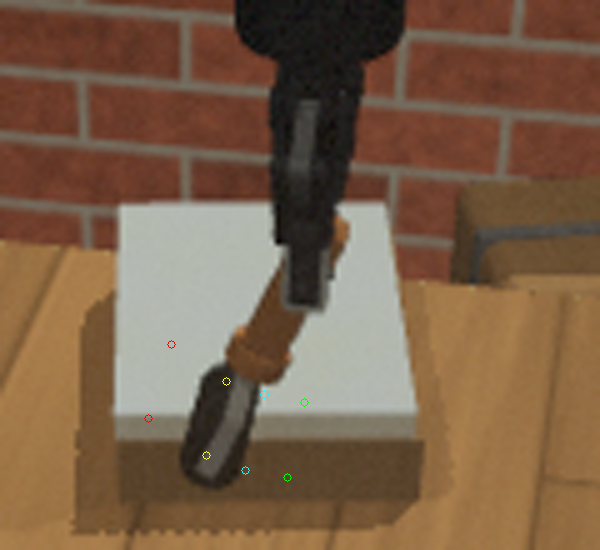

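```bash
python3 tgt.py 0.405 0.12 0.28 91.4;  python3 -m handwheel '[{"jaw":15,"delta_pos":[0.015,0.01,0.0],"turn":0},{"jaw":15,"delta_pos":[0.035,0.03,0.0],"turn":0},{"jaw":15,"delta_pos":[0.06,0.05,0.0],"turn":0},{"jaw":15,"delta_pos":[0.085,0.07,0.0],"turn":0},{"jaw":15,"delta_pos":[0.105,0.095,0.01],"turn":0},{"jaw":15,"delta_pos":[0.115,0.12,0.02],"turn":0},{"jaw":15,"delta_pos":[0.115,0.15,0.03],"turn":0},{"jaw":15,"delta_pos":[0.115,0.18,0.045],"turn":0},{"jaw":15,"delta_pos":[0.115,0.21,0.06],"turn":0},{"jaw":15,"delta_pos":[0.115,0.235,0.06],"turn":0}]' 20
python3 tgt.py 0.405 0.12 0.18 91.4
```

```text
pos [ 0.5257 -0.1566  0.343 ] F [-0.4 -0.  -2.7] w 21.2 t 16.63
yaw 91.49 tilt 0.04 q [-0.46  0.13  0.75  1.51 -0.09  1.53  1.89]
delta [0.1135 0.2797 0.0628] turn 0.0005
clock: 17.47
position: [0.4029, 0.0765, 0.2805]
ee_rot: [-0.013, 1.0, -0.0, -0.001]
ft_force: [0.9, 0.2, -2.6]
grip_width: 0.248
pos [0.4029 0.0765 0.2805] F [ 0.9  0.2 -2.6] w 21.2 t 17.47
yaw 91.53 tilt 0.1 q [-0.71 -0.21  0.35  1.91  0.07  1.43  1.23]
delta [-0.0034  0.0435  0.1005] turn 0.0007
```

```bash
python3 -m handwheel '[{"jaw":15,"delta_pos":[0,0.02,0.0],"turn":0},{"jaw":15,"delta_pos":[0,0.043,0.01],"turn":0},{"jaw":15,"delta_pos":[0,0.043,0.03],"turn":0},{"jaw":15,"delta_pos":[0,0.043,0.055],"turn":0},{"jaw":15,"delta_pos":[0,0.043,0.08],"turn":0},{"jaw":15,"delta_pos":[0,0.043,0.09],"turn":0},{"jaw":15,"delta_pos":[0,0.043,0.09],"turn":0}]' 20
python3 tgt.py;python3 ang.py a4
```

```text
clock: 18.05
position: [0.4023, 0.1177, 0.1912]
ee_rot: [-0.013, 1.0, -0.001, -0.001]
ft_force: [0.3, -0.3, -2.5]
grip_width: 0.253
pos [0.4023 0.1177 0.1912] F [ 0.3 -0.3 -2.5] w 21.6 t 18.05
yaw 91.5 tilt 0.17 q [-0.74 -0.12  0.32  2.03  0.04  1.22  1.17]
```

View pics/a4_side.png

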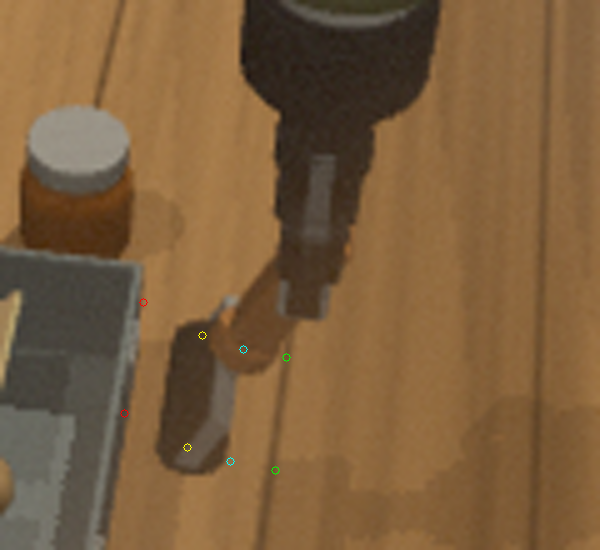

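```bash
python3 -m handwheel '[{"jaw":15,"delta_pos":[0,0,0.015],"turn":0},{"jaw":15,"delta_pos":[0,0,0.035],"turn":0},{"jaw":15,"delta_pos":[0,0,0.055],"turn":0},{"jaw":15,"delta_pos":[0,0,0.07],"turn":0},{"jaw":15,"delta_pos":[-0.002,0,0.074],"turn":0},{"jaw":15,"delta_pos":[-0.008,0,0.074],"turn":0},{"jaw":15,"delta_pos":[-0.014,0,0.074],"turn":0},{"jaw":15,"delta_pos":[-0.014,0,0.074],"turn":0}]' 20
python3 tgt.py;python3 ang.py a5
```

```text
clock: 18.82
position: [0.4202, 0.1196, 0.1205]
ee_rot: [-0.013, 1.0, 0.001, 0.002]
ft_force: [0.1, -0.2, -2.1]
grip_width: 0.248
pos [0.4202 0.1196 0.1205] F [ 0.1 -0.2 -2.1] w 21.2 t 18.82
yaw 91.51 tilt 0.2 q [-0.73  0.    0.35  2.09 -0.    1.05  1.22]
```

View pics/a5_side.png

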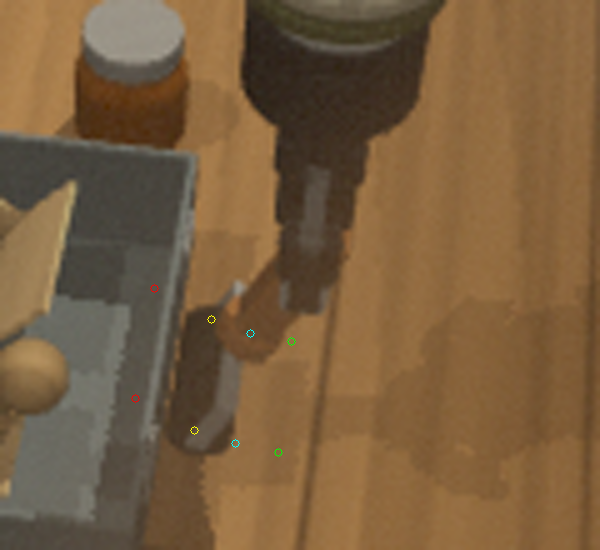

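```bash
python3 -m handwheel '[{"jaw":15,"delta_pos":[-0.005,0,0],"turn":0},{"jaw":15,"delta_pos":[-0.01,0,-0.002],"turn":0},{"jaw":15,"delta_pos":[-0.015,0,-0.004],"turn":0},{"jaw":15,"delta_pos":[-0.02,0,-0.006],"turn":0},{"jaw":15,"delta_pos":[-0.024,0,-0.007],"turn":0},{"jaw":15,"delta_pos":[-0.028,0,-0.008],"turn":0},{"jaw":15,"delta_pos":[-0.032,0,-0.009],"turn":0},{"jaw":15,"delta_pos":[-0.036,0,-0.01],"turn":0},{"jaw":15,"delta_pos":[-0.04,0,-0.01],"turn":0},{"jaw":15,"delta_pos":[-0.04,0,-0.01],"turn":0}]' 20
python3 tgt.py;python3 ang.py a6
```

```text
clock: 19.75
position: [0.458, 0.1203, 0.1288]
ee_rot: [-0.013, 1.0, -0.0, -0.001]
ft_force: [-3.7, 0.5, -1.8]
grip_width: 0.251
pos [0.458  0.1203 0.1288] F [-3.7  0.5 -1.8] w 21.5 t 19.75
yaw 91.53 tilt 0.06 q [-0.71  0.08  0.37  1.99 -0.03  1.07  1.28]
```

View pics/a6_side.png

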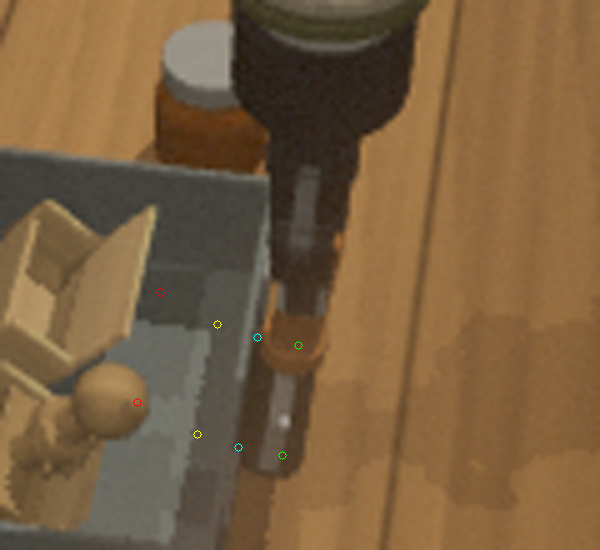

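```bash
python3 -m handwheel '[{"jaw":15,"delta_pos":[-0.002,0,0],"turn":0},{"jaw":15,"delta_pos":[-0.004,0,0],"turn":0},{"jaw":15,"delta_pos":[-0.006,0,0],"turn":0},{"jaw":15,"delta_pos":[-0.006,0,0],"turn":0},{"jaw":15,"delta_pos":[-0.006,0,0],"turn":0}]' 20
python3 tgt.py
python3 -m handwheel '[{"jaw":15,"delta_pos":[0.003,0,0],"turn":0},{"jaw":15,"delta_pos":[0.015,0,0],"turn":0},{"jaw":15,"delta_pos":[0.03,0,0],"turn":0},{"jaw":15,"delta_pos":[0.04,0,0],"turn":0},{"jaw":15,"delta_pos":[0.04,0,-0.01],"turn":0},{"jaw":15,"delta_pos":[0.04,0,-0.03],"turn":0},{"jaw":15,"delta_pos":[0.04,0,-0.055],"turn":0},{"jaw":15,"delta_pos":[0.04,0,-0.08],"turn":0},{"jaw":15,"delta_pos":[0.04,0,-0.105],"turn":0},{"jaw":15,"delta_pos":[0.04,0,-0.13],"turn":0}]' 40
python3 -m handwheel '[{"jaw":15,"delta_pos":[0,0,-0.025],"turn":0},{"jaw":15,"delta_pos":[0,0,-0.05],"turn":0},{"jaw":15,"delta_pos":[0,0,-0.065],"turn":0},{"jaw":15,"delta_pos":[0,0,-0.07],"turn":0},{"jaw":15,"delta_pos":[0,0,-0.07],"turn":0},{"jaw":15,"delta_pos":[0,0,-0.07],"turn":0}]' 40
python3 tgt.py;python3 ang.py a7
```

```text
clock: 20.27
position: [0.4636, 0.1204, 0.1286]
ee_rot: [-0.013, 1.0, -0.0, -0.0]
ft_force: [-3.5, 0.4, -1.1]
grip_width: 0.25
pos [0.4636 0.1204 0.1286] F [-3.5  0.4 -1.1] w 21.3 t 20.27
yaw 91.54 tilt 0.03 q [-0.7   0.09  0.37  1.98 -0.04  1.07  1.29]
clock: 21.1
position: [0.4245, 0.1192, 0.2612]
ee_rot: [-0.013, 1.0, 0.001, 0.001]
ft_force: [0.7, -0.2, -2.4]
grip_width: 0.251
clock: 21.6
position: [0.4239, 0.1192, 0.3283]
ee_rot: [-0.013, 1.0, -0.0, 0.0]
ft_force: [0.3, -0.4, -2.7]
grip_width: 0.247
pos [0.4239 0.1192 0.3283] F [ 0.3 -0.4 -2.7] w 21.1 t 21.6
yaw 91.53 tilt 0.0 q [-0.74 -0.14  0.33  1.77  0.05  1.51  1.18]
```

View pics/a7_side.png

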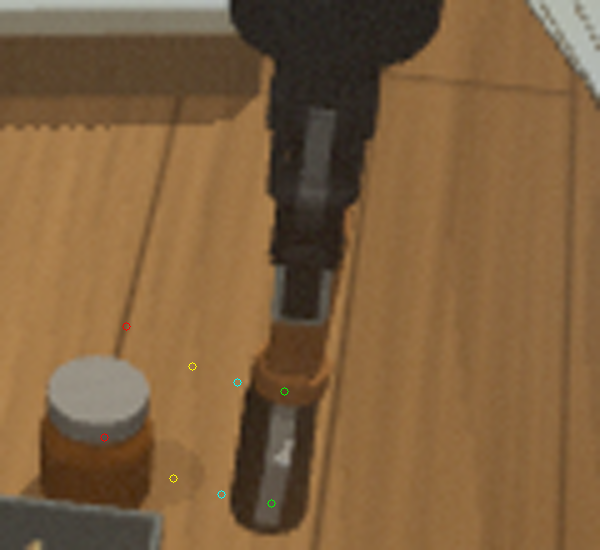

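View pics/a7_scene.png

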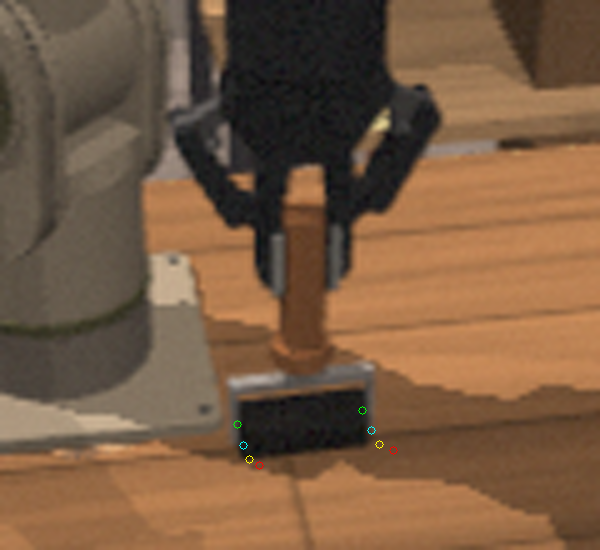

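Run:
```python
from h import *
for n in ("scene","side"): cv2.imwrite(f"pics/{n}F.png",camera(n)[:,:,::-1])
print(get_obs()["position"],abs(get_obs()["joint_velocities"]).max())
```

```text
[0.42348884 0.1191343  0.32771802] 0.003989567077480031
```

View pics/sideF.png

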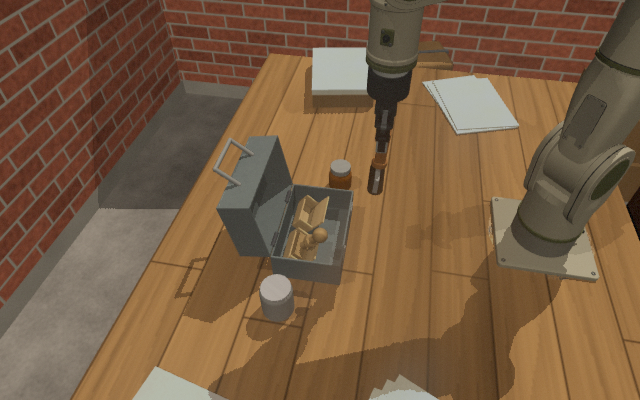

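View pics/sceneF.png

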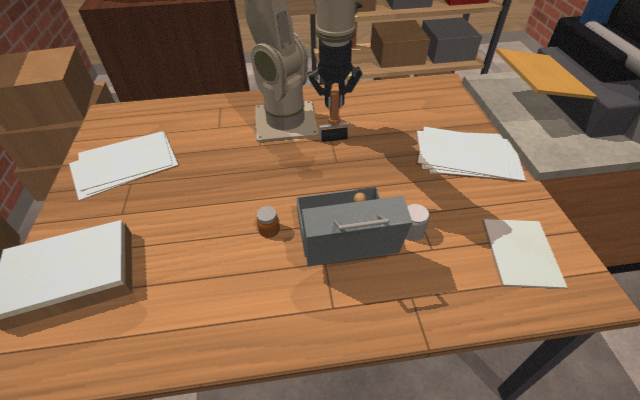

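The pictures show the roller hanging upright in the gripper (side view around (376,175)). The lid is open, the squeegee is in its pocket, and the tin and the jar look unmoved.

```bash
python3 -c "
from workcell import *
hand_in()"
```

```text
the job is handed in; nothing more can be done
```

The job is handed in. The lid is open on its stop, and the roller is held still and upright in the gripper, handle on top.

- **Lid:** I pinched the bar, followed its arc to about 1.69 rad and let go. It fell the last bit onto its stop and still stands open in the last pictures.
- **Roller:** I gripped the square handle at its sides and drew it 100 mm along the slant until it was free of the pocket.
- **Turning it upright:** A grip lowered to 20 N did not let it swing by its own weight. A few sharp arm movements brought the lean down only to about 0.42 rad. I then pushed the roller gently, with 3 to 4 N, against the outer front wall of the case until it pivoted upright in the jaws.
- **Final hold:** I tightened the grip to 40 N and raised the roller clear. By the last measured pose its lowest point is about 0.22 m above the bench.

**Last checks:**
- The lean is within a few hundredths of a radian of vertical, judged by eye from predicted points drawn on the two fixed camera pictures.
- The arm is still.
- The squeegee is in its pocket, and the tin and the jar look where they were. I judged this by eye too, without measuring their positions.
- The clock was about 22 s.

No check failed or disagreed.

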